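# Turn the draining cheese moulds over their drip pans

## Robot

A 7-joint arm with a two-finger parallel gripper is mounted at the origin on a cart in front of the work surface, level with it; the furniture and walls round the work are solid. World frame = base frame: x ahead of the robot, y to its left, z up, the work surface at z = 0. Lengths are in m, angles in rad, forces in N, time in s.
With the tool pointing down it reaches from about 0.425 to 0.95 m from the base axis. Payload 4.7 kg.
Tool frame: the origin (TCP) lies at the very end of the fingers, on their centre line; the grasp point (between the pads) lies 19 mm behind it; z points along the fingers, y is the direction in which the jaws open and shut (so a half turn about z gives the same grasp; the last joint's range is limited). The gripper opens to 87 mm and grips with 3 to 60 N. Pads are 19 mm wide; open, the fingers measure 117 mm over their backs; the gripper's body (75 mm by 190 mm) begins 51 mm behind the grasp point.
Start: joints at [-1.149, 0.469, -0.049, 1.532, 0.024, 1.141, -0.082], TCP at [0.294, 0.608, 0.223] pointing down, gripper open.
Joint ranges: [-2.59, 2.59], [-0.33, 1.99], [-1.39, 1.29], [0.1, 2.45], [-1.04, 4.18], [0.21, 1.99], [-2.66, 2.66]. Speed limits (rad/s): [2.57, 2.57, 3.14, 3.14, 3.14, 3.14, 3.14].

## Interface

Orientations are given as a unit quaternion [x, y, z, w].
In Python, from bench import bot, vision gives the robot as it stands. Calls block until the motion is done:
- bot.move_ptp(position, orientation): joint-space move of the TCP to a pose.
- bot.move_l(position, ori=None, velocity=0.15, stop_force=None): straight line of the TCP; ori=None keeps the orientation; velocity is the mean speed in m/s. With stop_force (N) it stops when the force on the tool has changed by that much, and returns True; else False.
- bot.movej(angles): joint-space move.
- bot.move_gripper(opening): opening from 0.0 (shut) to 1.0 (fully open); the grip force is fixed at half the most; returns when the fingers have stopped.
- bot.pause(seconds).
- bot.inverse_kinematics(position, orientation): joint angles nearest the present ones, or None.
- vision.capture(name): name is "scene" or "top" or "wrist"; returns the picture (420x560x3 uint8, blue, green, red); there is no depth.
- vision.camera_model(name): a dict with "camera_matrix" (3x3 intrinsics, pixels), "R" (3x3) and "t" (3): a world point X has camera coordinates R X + t; the wrist camera has in their place "mount" (4x4, takes a point from camera to tool coordinates, whose origin is the TCP and whose axes are the flange's). Camera axes: x right, y down, z forward; pixel columns grow to the right and rows downward; lengths in m; the calibration is good to about 2 mm. A picture is of the moment at which its call begins: read the wrist's pose just before it. camera_model takes no time and is no camera call.
A pose or a line that the arm cannot do raises bot.Unreachable and nothing moves.
- bot.sign_off(): hands the job in, once; it reports no verdict.
Readings, each from a call of its own:
- bot.get_clock(): time.
- bot.get_joints(): joint angles.
- bot.get_qd(): joint speeds.
- bot.get_joint_efforts(): joint torques, N m.
- bot.get_position(): TCP position.
- bot.get_eef_rot(): TCP orientation.
- bot.get_wrist_force(): force on the tool from outside, world axes, zero at the start.
- bot.get_wrist_torque(): the same for the moment, N m.
- bot.get_finger_gap(): opening from 0.0 (shut) to 1.0 (fully open).
Only numpy, scipy, OpenCV 4.12 (cv2) and the standard library are available. Lean on these libraries where they do the work, as an engineer would, in place of code of your own. Each camera call takes 0.05 s, during which the arm holds its last target.

## Task

The fresh cheeses on the sloping rack are due for turning. First, for every mould on the rack, lift one drip pan straight up off the nested stack and slide it in under the rack's drip lip, flat on the worktop and squarely below that mould, so that the lip's edge is above the pan, about over its middle. When all these pans are in place, turn each mould over in its own bay, pinching its loose lid shut all the while, so that it ends lying on its closed lid, down against the stop; leave the other things on the worktop alone.

Things in the scene. Friction and masses are not known exactly. Their poses are not given: they have to be found in the camera images.
- rack: Sloping rack of timber and steel rods, fixed, 314 mm wide, right of the sink. Origin: on the worktop below the middle of its drip lip's edge; x level, from its high end (by the sink) past its low end, y along the lip, away from the robot. Bays at y +100 (bay 1), 0, -100 mm. The lip is a steel sheet, underside 65 mm up at x = 0, higher behind; under it the worktop is clear back to a low rail at x = -84 mm.
- mould_1: Cheese mould in bay 1 (farthest from the robot); absent in some starts. White plastic box with a flat brown wooden lid, closed 96 x 70 x 42 mm, 0.3 kg, flat on top and bottom. Origin: centre of the closed mould; x along it (down the slope at the start), y across, z out through the lid (at the start 45 degrees from up, out of the slope). It slides down the rods to the stop by itself.
- lid_1 (a joint): How far (m) the lid of mould_1 stands off: 0 shut, at most 0.03. Lid plate 6 mm thick, same outline as the box. It slides freely out on hidden dowels; only its weight keeps it shut, so it opens when turned unless pressed from outside.
- seat_1 (a point): Centre of a closed mould fully home in bay 1, either way up: 48 mm up the slope from the stop, 21 mm out from the rods. Frame parallel to the rack's. In each bay two rods, 48 mm apart, slope 45 degrees down towards the rack's +x to a stop board standing 32 mm out of the slope; the rods' tops meet it at rack x -60, z 85 mm.
- mould_2: Cheese mould in bay 2 (middle); absent in some starts. White plastic box with a flat brown wooden lid, closed 96 x 70 x 42 mm, 0.3 kg, flat on top and bottom. Origin: centre of the closed mould; x along it (down the slope at the start), y across, z out through the lid (at the start 45 degrees from up, out of the slope). It slides down the rods to the stop by itself.
- lid_2 (a joint): How far (m) the lid of mould_2 stands off: 0 shut, at most 0.03. Lid plate 6 mm thick, same outline as the box. It slides freely out on hidden dowels; only its weight keeps it shut, so it opens when turned unless pressed from outside.
- seat_2 (a point): Centre of a closed mould fully home in bay 2, either way up: 48 mm up the slope from the stop, 21 mm out from the rods. Frame parallel to the rack's. Timber fins between bays stand 16 mm out of the slope and leave 86 mm.
- mould_3: Cheese mould in bay 3 (nearest); absent in some starts. White plastic box with a flat brown wooden lid, closed 96 x 70 x 42 mm, 0.3 kg, flat on top and bottom. Origin: centre of the closed mould; x along it (down the slope at the start), y across, z out through the lid (at the start 45 degrees from up, out of the slope). It slides down the rods to the stop by itself.
- lid_3 (a joint): How far (m) the lid of mould_3 stands off: 0 shut, at most 0.03. Lid plate 6 mm thick, same outline as the box. It slides freely out on hidden dowels; only its weight keeps it shut, so it opens when turned unless pressed from outside.
- seat_3 (a point): Centre of a closed mould fully home in bay 3, either way up: 48 mm up the slope from the stop, 21 mm out from the rods. Frame parallel to the rack's. Between a bay's two rods (40 mm gap) nothing lies beneath, save a cross rod 18 mm from the stop, and the high end is open: a finger fits under a mould from there.
- pan_1: Steel drip pan, one of four alike, nested on the board (pan_1 lowest). 110 (x) x 64 (y) x 40 mm, 0.13 kg. Origin: centre of its underside, z up. The sides taper below an upright collar, 110 x 64 mm outside and 4 mm thick, from 24 to 40 mm up. Nested pans stand 16 mm apart, collar on collar, 2 mm of play, and lift straight off.
- pan_2: Steel drip pan, one of four alike, nested on the board (pan_1 lowest). 110 (x) x 64 (y) x 40 mm, 0.13 kg. Origin: centre of its underside, z up. The sides taper below an upright collar, 110 x 64 mm outside and 4 mm thick, from 24 to 40 mm up. Nested pans stand 16 mm apart, collar on collar, 2 mm of play, and lift straight off.
- pan_3: Steel drip pan, one of four alike, nested on the board (pan_1 lowest). 110 (x) x 64 (y) x 40 mm, 0.13 kg. Origin: centre of its underside, z up. The sides taper below an upright collar, 110 x 64 mm outside and 4 mm thick, from 24 to 40 mm up. Nested pans stand 16 mm apart, collar on collar, 2 mm of play, and lift straight off.
- pan_4: Steel drip pan, one of four alike, nested on the board (pan_1 lowest). 110 (x) x 64 (y) x 40 mm, 0.13 kg. Origin: centre of its underside, z up. The sides taper below an upright collar, 110 x 64 mm outside and 4 mm thick, from 24 to 40 mm up. Nested pans stand 16 mm apart, collar on collar, 2 mm of play, and lift straight off.
- board: Small wooden chopping board under the stack of pans, 185 (x) x 235 (y) x 18 mm, fixed. Origin: centre of its underside.
- salt: White salt shaker, 36 mm across, 74 mm high, standing loose; not part of the job, leave it where it is. Origin: about the centre of its underside.
- mug: Mug, red inside, about 87 x 113 x 90 mm, standing loose; not part of the job, leave it where it is. Origin: about the centre of its underside.
- vinegar: White bottle with a cork top, 56 mm across, 129 mm high, standing loose; not part of the job, leave it where it is. Origin: about the centre of its underside.
There are look-alikes about, which are no part of the job. What is shaped like the mould_1 but pink or purple is not meant.

How it is judged:
On the way:
1. every mould on the rack has a drip pan in place below it, under the lip (((y of pan_1 in the frame of mould_1 between -0.03 and 0.03 m and x of pan_1 in the frame of rack between -0.04 and 0.022 m and height (world z) of pan_1 below 0.008 m and angle between pan_1's own z axis and vertical below 0.1 rad) or (y of pan_2 in the frame of mould_1 between -0.03 and 0.03 m and x of pan_2 in the frame of rack between -0.04 and 0.022 m and height (world z) of pan_2 below 0.008 m and angle between pan_2's own z axis and vertical below 0.1 rad) or (y of pan_3 in the frame of mould_1 between -0.03 and 0.03 m and x of pan_3 in the frame of rack between -0.04 and 0.022 m and height (world z) of pan_3 below 0.008 m and angle between pan_3's own z axis and vertical below 0.1 rad) or (y of pan_4 in the frame of mould_1 between -0.03 and 0.03 m and x of pan_4 in the frame of rack between -0.04 and 0.022 m and height (world z) of pan_4 below 0.008 m and angle between pan_4's own z axis and vertical below 0.1 rad)) and ((y of pan_1 in the frame of mould_2 between -0.03 and 0.03 m and x of pan_1 in the frame of rack between -0.04 and 0.022 m and height (world z) of pan_1 below 0.008 m and angle between pan_1's own z axis and vertical below 0.1 rad) or (y of pan_2 in the frame of mould_2 between -0.03 and 0.03 m and x of pan_2 in the frame of rack between -0.04 and 0.022 m and height (world z) of pan_2 below 0.008 m and angle between pan_2's own z axis and vertical below 0.1 rad) or (y of pan_3 in the frame of mould_2 between -0.03 and 0.03 m and x of pan_3 in the frame of rack between -0.04 and 0.022 m and height (world z) of pan_3 below 0.008 m and angle between pan_3's own z axis and vertical below 0.1 rad) or (y of pan_4 in the frame of mould_2 between -0.03 and 0.03 m and x of pan_4 in the frame of rack between -0.04 and 0.022 m and height (world z) of pan_4 below 0.008 m and angle between pan_4's own z axis and vertical below 0.1 rad)) and ((y of pan_1 in the frame of mould_3 between -0.03 and 0.03 m and x of pan_1 in the frame of rack between -0.04 and 0.022 m and height (world z) of pan_1 below 0.008 m and angle between pan_1's own z axis and vertical below 0.1 rad) or (y of pan_2 in the frame of mould_3 between -0.03 and 0.03 m and x of pan_2 in the frame of rack between -0.04 and 0.022 m and height (world z) of pan_2 below 0.008 m and angle between pan_2's own z axis and vertical below 0.1 rad) or (y of pan_3 in the frame of mould_3 between -0.03 and 0.03 m and x of pan_3 in the frame of rack between -0.04 and 0.022 m and height (world z) of pan_3 below 0.008 m and angle between pan_3's own z axis and vertical below 0.1 rad) or (y of pan_4 in the frame of mould_3 between -0.03 and 0.03 m and x of pan_4 in the frame of rack between -0.04 and 0.022 m and height (world z) of pan_4 below 0.008 m and angle between pan_4's own z axis and vertical below 0.1 rad)) and angle between each of mould_1, mould_2, mould_3's own z axis and vertical below 1.2 rad), for 0.2 s.
At the end, for the whole second after the job is handed in: each mould turned lid down in its own bay, centre within 16 mm of its seat, lid shut to 4 mm, at rest; below each a pan flat on the worktop, its centre within 30 mm sideways of the mould and from 40 mm behind to 22 mm before the lip edge (angle between each of mould_1, mould_2, mould_3's own z axis and vertical above 2.2 rad and distance between mould_1 and seat_1 below 0.016 m and value of joint each of lid_1, lid_2, lid_3 below 0.004 m and linear speed of each of mould_1, mould_2, mould_3 below 0.02 m/s and distance between mould_2 and seat_2 below 0.016 m and distance between mould_3 and seat_3 below 0.016 m and ((y of pan_1 in the frame of mould_1 between -0.03 and 0.03 m and x of pan_1 in the frame of rack between -0.04 and 0.022 m and height (world z) of pan_1 below 0.008 m and angle between pan_1's own z axis and vertical below 0.1 rad) or (y of pan_2 in the frame of mould_1 between -0.03 and 0.03 m and x of pan_2 in the frame of rack between -0.04 and 0.022 m and height (world z) of pan_2 below 0.008 m and angle between pan_2's own z axis and vertical below 0.1 rad) or (y of pan_3 in the frame of mould_1 between -0.03 and 0.03 m and x of pan_3 in the frame of rack between -0.04 and 0.022 m and height (world z) of pan_3 below 0.008 m and angle between pan_3's own z axis and vertical below 0.1 rad) or (y of pan_4 in the frame of mould_1 between -0.03 and 0.03 m and x of pan_4 in the frame of rack between -0.04 and 0.022 m and height (world z) of pan_4 below 0.008 m and angle between pan_4's own z axis and vertical below 0.1 rad)) and ((y of pan_1 in the frame of mould_2 between -0.03 and 0.03 m and x of pan_1 in the frame of rack between -0.04 and 0.022 m and height (world z) of pan_1 below 0.008 m and angle between pan_1's own z axis and vertical below 0.1 rad) or (y of pan_2 in the frame of mould_2 between -0.03 and 0.03 m and x of pan_2 in the frame of rack between -0.04 and 0.022 m and height (world z) of pan_2 below 0.008 m and angle between pan_2's own z axis and vertical below 0.1 rad) or (y of pan_3 in the frame of mould_2 between -0.03 and 0.03 m and x of pan_3 in the frame of rack between -0.04 and 0.022 m and height (world z) of pan_3 below 0.008 m and angle between pan_3's own z axis and vertical below 0.1 rad) or (y of pan_4 in the frame of mould_2 between -0.03 and 0.03 m and x of pan_4 in the frame of rack between -0.04 and 0.022 m and height (world z) of pan_4 below 0.008 m and angle between pan_4's own z axis and vertical below 0.1 rad)) and ((y of pan_1 in the frame of mould_3 between -0.03 and 0.03 m and x of pan_1 in the frame of rack between -0.04 and 0.022 m and height (world z) of pan_1 below 0.008 m and angle between pan_1's own z axis and vertical below 0.1 rad) or (y of pan_2 in the frame of mould_3 between -0.03 and 0.03 m and x of pan_2 in the frame of rack between -0.04 and 0.022 m and height (world z) of pan_2 below 0.008 m and angle between pan_2's own z axis and vertical below 0.1 rad) or (y of pan_3 in the frame of mould_3 between -0.03 and 0.03 m and x of pan_3 in the frame of rack between -0.04 and 0.022 m and height (world z) of pan_3 below 0.008 m and angle between pan_3's own z axis and vertical below 0.1 rad) or (y of pan_4 in the frame of mould_3 between -0.03 and 0.03 m and x of pan_4 in the frame of rack between -0.04 and 0.022 m and height (world z) of pan_4 below 0.008 m and angle between pan_4's own z axis and vertical below 0.1 rad))); the robot touches nothing.
It fails at once if a lid slides more than 10 mm open (value of joint any of lid_1, lid_2, lid_3 above 0.01 m).
It fails at once if the salt, mug or vinegar is moved more than 30 mm (distance of any of salt, mug, vinegar from where it was at the start of the episode above 0.03 m).
Of mould_1, mould_2, mould_3 only 2 to 3 are there at a start; the rules pass over those that are not, and their reading is None.
At some moment in a run one of pan_1, pan_2, pan_3, pan_4 may be knocked a few centimetres aside while the robot is not near it.
It also fails if it takes over 210 s, if anything falls off the work surface, if the arm or the gripper's body presses on something with over 40 N, if the wrist force passes 120 N, or if a joint passes its speed limit or range.

## Working session

There is one attempt and no reset: what is moved stays moved. The work goes in short steps, each a Python script; the robot and the scene stay as the last script left them, time stands still between calls to the robot, and variables do not carry over. Pictures are saved under pics/ and viewed, and the job is handed in when it is done.

```bash
ls; mkdir -p pics
python3 - <<'E'
from bench import bot, vision
import cv2
for n in ["scene","top","wrist"]:
    im=vision.capture(n); cv2.imwrite(f"pics/{n}0.png",im)
    m=vision.camera_model(n); print(n,{k:v for k,v in m.items()})
print(bot.get_clock(),bot.get_position(),bot.get_eef_rot())
E
```

```text
pics
scene {'camera_matrix': array([[499.72204602,   0.        , 281.29737932],
       [  0.        , 499.72204602, 214.83033246],
       [  0.        ,   0.        ,   1.        ]]), 'R': array([[-0.48464157, -0.87469611, -0.00540857],
       [-0.54517031,  0.30688556, -0.78013498],
       [ 0.68404084, -0.37513725, -0.62558785]]), 't': array([0.16967191, 0.44748993, 0.91785205])}
top {'camera_matrix': array([[433.55020294,   0.        , 287.2245579 ],
       [  0.        , 433.55020294, 207.44170707],
       [  0.        ,   0.        ,   1.        ]]), 'R': array([[-0.02278366, -0.99971856, -0.00661151],
       [-0.98069405,  0.02363385, -0.19411499],
       [ 0.19421661,  0.00206122, -0.9809565 ]]), 't': array([-0.12859986,  0.57720785,  1.21230055])}
wrist {'camera_matrix': array([[329.19678043,   0.        , 283.05722068],
       [  0.        , 329.19678043, 205.1536733 ],
       [  0.        ,   0.        ,   1.        ]]), 'mount': array([[ 2.83632665e-04, -9.70329887e-01, -2.41784675e-01,
         6.45922919e-02],
       [ 9.99999886e-01,  3.67903495e-04, -3.03390297e-04,
         1.40023636e-06],
       [ 3.83342100e-04, -2.41784562e-01,  9.70329881e-01,
        -1.60835070e-01],
       [ 0.00000000e+00,  0.00000000e+00,  0.00000000e+00,
         1.00000000e+00]])}
0.15 [0.29385592 0.60717362 0.22174643] [ 2.23468006e-01  9.74710968e-01 -7.46537950e-04 -1.48644354e-04]
```

View pics/scene0.png

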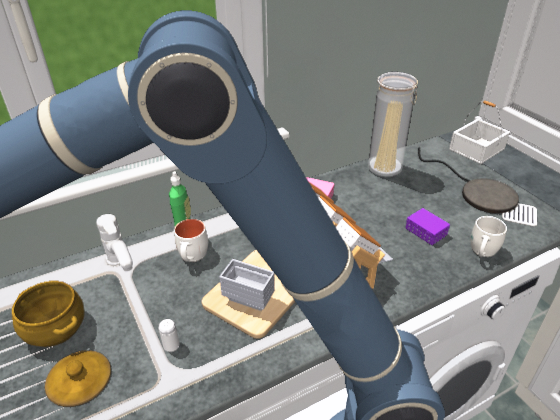

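View pics/top0.png

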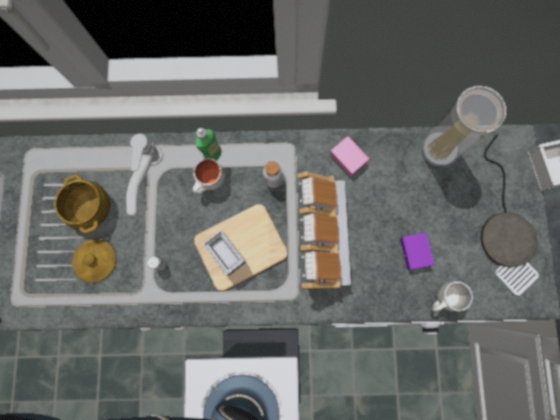

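View pics/wrist0.png

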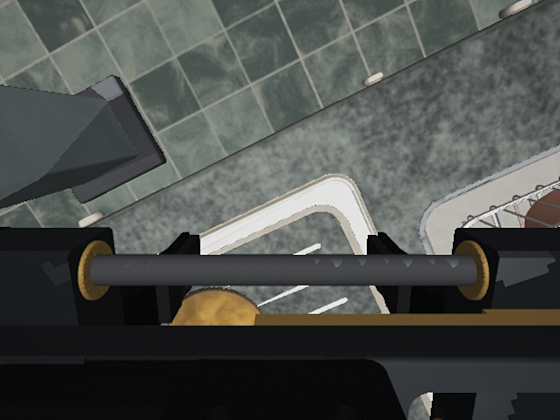

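```bash
cat > h.py <<'E'
import numpy as np, cv2
from bench import bot, vision
from scipy.spatial.transform import Rotation as R
def cap(n,save=None):
    p=np.array(bot.get_position());q=np.array(bot.get_eef_rot())
    im=vision.capture(n)
    if save: cv2.imwrite(f"pics/{save}.png",im); np.savez(f"pics/{save}.npz",p=p,q=q)
    return im,p,q
def campose(n,p=None,q=None):
    m=vision.camera_model(n);K=m["camera_matrix"]
    if n=="wrist":
        M=m["mount"];Rw=R.from_quat(q).as_matrix()
        Rc=Rw@M[:3,:3];c=p+Rw@M[:3,3]      # cam->world
    else:
        Rc=m["R"].T;c=-Rc@m["t"]
    return K,Rc,c
def ray(n,uv,p=None,q=None):
    K,Rc,c=campose(n,p,q);d=Rc@np.linalg.inv(K)@np.array([uv[0],uv[1],1.]);return c,d/np.linalg.norm(d)
def onz(n,uv,z,p=None,q=None):
    c,d=ray(n,uv,p,q);return c+d*(z-c[2])/d[2]
def proj(n,X,p=None,q=None):
    K,Rc,c=campose(n,p,q);x=K@(Rc.T@(np.asarray(X)-c));return x[:2]/x[2]
def load(s):
    d=np.load(f"pics/{s}.npz");return cv2.imread(f"pics/{s}.png"),d["p"],d["q"]
def tri(rays):
    A=np.zeros((3,3));b=np.zeros(3)
    for c,d in rays:
        P=np.eye(3)-np.outer(d,d);A+=P;b+=P@c
    return np.linalg.solve(A,b)
E
python3 - <<'E'
from h import *
im=cv2.imread("pics/top0.png")
cv2.imwrite("pics/top0c.png",cv2.resize(im[140:310,180:380],None,fx=4,fy=3.5,interpolation=cv2.INTER_CUBIC)[:600])
for nm,uv,z in [("pan",(225,253),.1),("lipA",(348,182),.065),("lipB",(349,284),.065),("m1",(320,193),.17),("m2",(320,230),.17),("m3",(323,268),.17),("salt",(154,263),.07),("mug",(207,175),.08),("vin",(273,172),.13),("pinkbox",(350,156),.04),("edge",(300,320),0)]:
    print(nm,onz("top",uv,z).round(3))
E
```

```text
pan [0.441 0.033 0.1  ]
lipA [ 0.644 -0.322  0.065]
lipB [ 0.349 -0.31   0.065]
m1 [ 0.589 -0.231  0.17 ]
m2 [ 0.489 -0.227  0.17 ]
m3 [ 0.39  -0.231  0.17 ]
salt [0.42  0.238 0.07 ]
mug [0.671 0.09  0.08 ]
vin [ 0.661 -0.105  0.13 ]
pinkbox [ 0.732 -0.336  0.04 ]
edge [ 0.251 -0.172  0.   ]
```

View pics/top0c.png

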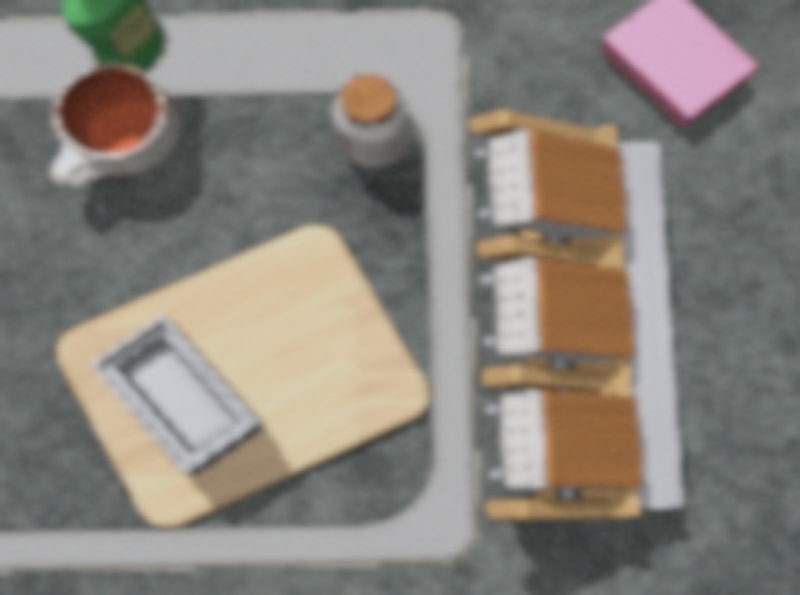

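```bash
cat >> h.py <<'E'
def Q(x,z):
    x=np.array(x,float);z=np.array(z,float);z/=np.linalg.norm(z);x-=z*(x@z);x/=np.linalg.norm(x)
    return R.from_matrix(np.c_[x,np.cross(z,x),z]).as_quat()
E
python3 - <<'E'
from h import *
q=Q([0,-1,0],[0,0,-1])
for P in [(0.5,0.09,0.33),(0.5,-0.13,0.33)]:
    print(bot.inverse_kinematics(P,q))
bot.move_ptp((0.5,0.08,0.33),q); cap("wrist","w1")
bot.move_ptp((0.5,-0.14,0.33),q); cap("wrist","w2")
print(bot.get_clock(),bot.get_joints())
E
```

```text
[ 0.70468598  0.28822399 -1.17196114  1.72631818  0.27452128  1.31029905
  2.61720346]
NoneTraceback (most recent call last):
  File "<stdin>", line 6, in <module>
bench.Unreachable: the arm cannot take that pose within its joint ranges
```

Run:
```python
from h import *
for P in [(0.5,0.0,0.3),(0.5,-0.2,0.3),(0.5,-0.3,0.25)]:
  for a in range(-180,180,30):
    r=np.deg2rad(a); s=bot.inverse_kinematics(P,Q([np.cos(r),np.sin(r),0],[0,0,-1]))
    print(P,a,None if s is None else np.round(s,2))
```

```text
(0.5, 0.0, 0.3) -180 [ 0.71  0.22 -0.92  1.8   0.19  1.22  1.31]
(0.5, 0.0, 0.3) -150 [ 0.79  0.25 -1.03  1.79  0.22  1.23  1.79]
(0.5, 0.0, 0.3) -120 [ 0.88  0.29 -1.16  1.79  0.28  1.25  2.26]
(0.5, 0.0, 0.3) -90 None
(0.5, 0.0, 0.3) -60 [-1.05  0.17  1.12  1.88 -0.17  1.2  -2.49]
(0.5, 0.0, 0.3) -30 [-1.05  0.17  1.12  1.88 -0.17  1.2  -1.97]
(0.5, 0.0, 0.3) 0 [-1.05  0.17  1.12  1.88 -0.17  1.2  -1.45]
(0.5, 0.0, 0.3) 30 [-1.05  0.17  1.12  1.88 -0.17  1.2  -0.92]
(0.5, 0.0, 0.3) 60 [-1.05  0.17  1.12  1.88 -0.17  1.2  -0.4 ]
(0.5, 0.0, 0.3) 90 [-1.05  0.17  1.12  1.88 -0.17  1.2   0.12]
(0.5, 0.0, 0.3) 120 [ 0.58  0.18 -0.75  1.8   0.13  1.21  0.31]
(0.5, 0.0, 0.3) 150 [ 0.64  0.2  -0.83  1.8   0.16  1.21  0.81]
(0.5, -0.2, 0.3) -180 [ 1.12  0.34 -1.03  1.71  0.3   1.26  1.59]
(0.5, -0.2, 0.3) -150 [ 1.16  0.37 -1.1   1.71  0.34  1.28  2.08]
(0.5, -0.2, 0.3) -120 [ 1.21  0.41 -1.2   1.71  0.39  1.3   2.55]
(0.5, -0.2, 0.3) -90 [-0.59  0.3   1.12  1.8  -0.28  1.23 -2.53]
(0.5, -0.2, 0.3) -60 [-0.59  0.3   1.12  1.8  -0.28  1.23 -2.  ]
(0.5, -0.2, 0.3) -30 [-0.59  0.3   1.12  1.8 
[... 494 characters left out ...]
 [ 1.26  0.52 -1.12  1.68  0.49  1.25  2.13]
(0.5, -0.3, 0.25) -120 [ 1.26  0.53 -1.13  1.68  0.5   1.25  2.65]
(0.5, -0.3, 0.25) -90 [-0.33  0.47  1.12  1.77 -0.46  1.19 -2.22]
(0.5, -0.3, 0.25) -60 [-0.33  0.47  1.12  1.77 -0.46  1.19 -1.69]
(0.5, -0.3, 0.25) -30 [-0.33  0.47  1.12  1.77 -0.46  1.19 -1.17]
(0.5, -0.3, 0.25) 0 [-0.33  0.47  1.12  1.77 -0.46  1.19 -0.65]
(0.5, -0.3, 0.25) 30 [-0.33  0.47  1.12  1.77 -0.46  1.19 -0.12]
(0.5, -0.3, 0.25) 60 [-0.22  0.4   0.92  1.76 -0.34  1.15  0.28]
(0.5, -0.3, 0.25) 90 [ 0.06  0.32  0.53  1.75 -0.17  1.12  0.64]
(0.5, -0.3, 0.25) 120 [ 1.    0.38 -0.7   1.69  0.26  1.16  0.76]
(0.5, -0.3, 0.25) 150 [ 1.16  0.45 -0.94  1.69  0.38  1.2   1.18]
```

Run:
```python
from h import *
j=bot.get_joints()
bot.move_ptp((0.29,0.607,0.40),bot.get_eef_rot()); j=np.array(bot.get_joints());print(j.round(2))
j[0]=0.1; j[6]=0.05; 
bot.movej(j); print(bot.get_position(),bot.get_eef_rot(),bot.get_clock())
for P,a in [((0.5,-.08,.33),90),((0.5,-.08,.33),-90),((0.5,-.28,.33),90),((0.5,-.15,.33),-85),((0.49,-.27,.33),90)]:
    r=np.deg2rad(a); s=bot.inverse_kinematics(P,Q([np.cos(r),np.sin(r),0],[0,0,-1])); print(P,a,None if s is None else np.round(s,2))
```

```text
[-0.5   0.67 -1.31  1.22  0.65  1.69  1.49]
[0.58180063 0.33734613 0.40015242] [ 2.30975127e-01  9.72959649e-01 -2.19622987e-05  1.08109521e-04] 6.0
(0.5, -0.08, 0.33) 90 [ 1.12  0.35 -1.31  1.73  0.34  1.33 -0.26]
(0.5, -0.08, 0.33) -90 None
(0.5, -0.28, 0.33) 90 [ 1.3   0.48 -1.23  1.59  0.45  1.4   0.03]
(0.5, -0.15, 0.33) -85 [-0.72  0.21  1.12  1.78 -0.2   1.27 -2.61]
(0.49, -0.27, 0.33) 90 [ 1.33  0.46 -1.26  1.62  0.44  1.39  0.02]
```

Run:
```python
from h import *
bot.movej([0.5,0.2,0,1.5,0,3.1416-1.7,0.3]); print(bot.get_position(),bot.get_eef_rot(),bot.get_clock())
for P,a in [((0.5,-.28,.33),90),((0.5,-.15,.33),-85),((0.5,0,.33),90),((0.44,0.03,.2),41)]:
    r=np.deg2rad(a); s=bot.inverse_kinematics(P,Q([np.cos(r),np.sin(r),0],[0,0,-1])); print(P,a,None if s is None else np.round(s,2))
```

```text
[ 0.48359598 -0.31029298  0.40549351] [ 7.73265102e-01  6.34082661e-01  1.86367392e-04 -4.75266051e-04] 8.3333
(0.5, -0.28, 0.33) 90 [ 0.48  0.23 -0.05  1.63  0.01  1.28  0.43]
(0.5, -0.15, 0.33) -85 [-0.72  0.21  1.12  1.78 -0.2   1.27 -2.61]
(0.5, 0, 0.33) 90 [ 0.14  0.11 -0.25  1.78  0.03  1.26 -0.11]
(0.44, 0.03, 0.2) 41 [ 0.08  0.12 -0.27  2.07  0.04  0.95 -1.06]
```

Run:
```python
from h import *
q=Q([0,1,0],[0,0,-1])
bot.move_ptp((0.49,-.29,.36),q); cap("wrist","w2"); print(bot.get_clock())
bot.move_ptp((0.5,-.06,.36),q); cap("wrist","w1"); print(bot.get_clock(),bot.get_joints())
```

```text
8.7083
9.675 [ 0.21646157  0.09900512 -0.19282618  1.71977798  0.020502    1.32391131
  0.01523936]
```

View pics/w2.png

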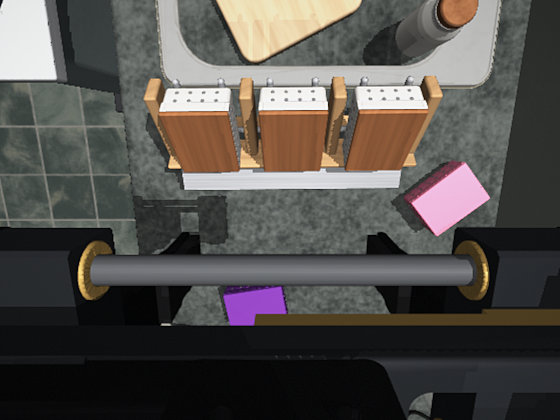

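View pics/w1.png

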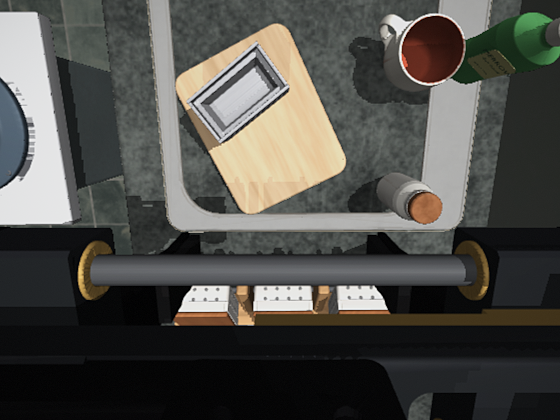

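Run:
```python
from h import *
im,_,_=load("w2"); cv2.imwrite("pics/w2c.png",cv2.resize(im[60:210,140:450],None,fx=2.5,fy=2.5,interpolation=cv2.INTER_NEAREST))
im,_,_=load("w1"); cv2.imwrite("pics/w1c.png",cv2.resize(im[30:160,170:310],None,fx=4.5,fy=4.5,interpolation=cv2.INTER_NEAREST))
```

```text
(no output)
```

View pics/w2c.png

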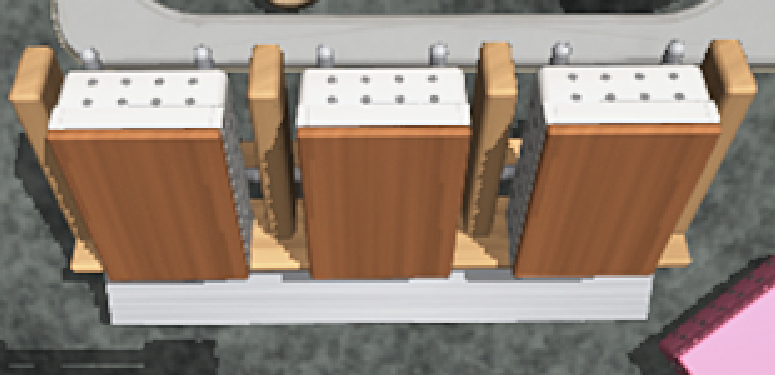

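View pics/w1c.png

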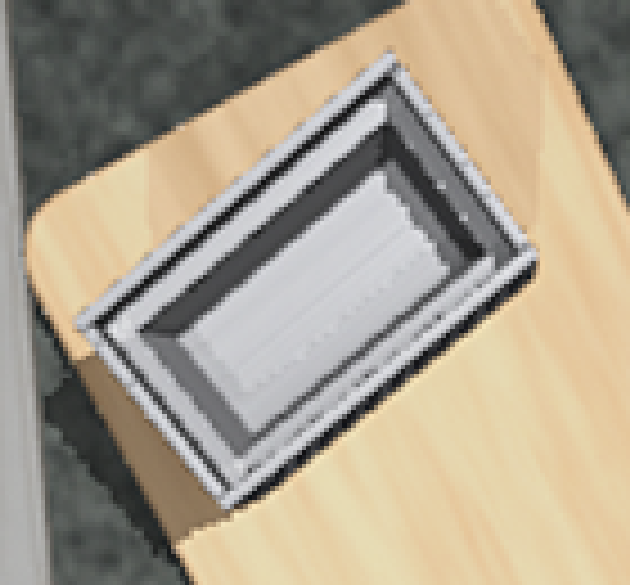

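Run:
```python
from h import *
_,p,q=load("w1")
c=[onz("wrist",(170+u/4.5,30+v/4.5),.106,p,q) for u,v in [(393,52),(537,255),(228,507),(78,322)]]
c=np.array(c);print(c.round(4)); print([np.linalg.norm(c[i]-c[(i+1)%4]).round(4) for i in range(4)], c.mean(0).round(4))
d=(c[0]+c[1]-c[2]-c[3])[:2];print("dir",np.degrees(np.arctan2(d[1],d[0])))
d2=(c[0]+c[3]-c[1]-c[2])[:2];print("dir2",np.degrees(np.arctan2(d2[1],d2[0])))
_,p,q=load("w2")
f=lambda u,v,z:onz("wrist",(140+u/2.5,60+v/2.5),z,p,q)
A,B=f(113,324,.065),f(650,319,.065);print("lip",A,B,np.linalg.norm(A-B),(A+B)/2)
for b,ps in {3:[(107,278),(249,278),(50,132),(218,133)],2:[(312,278),(448,276),(297,130),(470,128)],1:[(514,275),(651,274),(548,128),(720,127)]}.items():
    X=[f(*ps[0],.1147),f(*ps[1],.1147),f(*ps[2],.1826),f(*ps[3],.1826)]
    print(b,np.round(X,4).tolist(),np.mean(X,0).round(4))
# vinegar cork and base in w1/w2
_,p1,q1=load("w1")
print("vin",tri([ray("wrist",(425,207),p1,q1),ray("wrist",(457,11),p,q)]).round(3))
```

```text
[[ 0.4724  0.0942  0.106 ]
 [ 0.5095  0.0447  0.106 ]
 [ 0.4243 -0.0208  0.106 ]
 [ 0.3865  0.0281  0.106 ]]
[np.float64(0.0618), np.float64(0.1074), np.float64(0.0618), np.float64(0.1083)] [0.4482 0.0366 0.106 ]
dir 37.57085127704539
dir2 127.27952554785018
lip [ 0.35242781 -0.3144626   0.065     ] [ 0.65458732 -0.31144751  0.065     ] 0.3021745528733128 [ 0.50350756 -0.31295505  0.065     ]
3 [[0.3663, -0.2814, 0.1147], [0.4367, -0.2813, 0.1147], [0.369, -0.2138, 0.1826], [0.4354, -0.2141, 0.1826]] [ 0.4019 -0.2477  0.1486]
2 [[0.4679, -0.2813, 0.1147], [0.5351, -0.2803, 0.1147], [0.4667, -0.213, 0.1826], [0.535, -0.2122, 0.1826]] [ 0.5012 -0.2467  0.1486]
1 [[0.5677, -0.2798, 0.1147], [0.6353, -0.2793, 0.1147], [0.5657, -0.2123, 0.1826], [0.6334, -0.2119, 0.1826]] [ 0.6006 -0.2458  0.1486]
vin [ 0.684 -0.103  0.112]
```

Run:
```python
from h import *
_,p,q=load("w2")
def f(u,v,n):
    c,d=ray("wrist",(140+u/2.5,60+v/2.5),p,q)
    O=np.array([.502,-.312,0]);a=np.deg2rad(.5);ey=np.array([np.cos(a),np.sin(a),0]);ex=np.array([np.sin(a),-np.cos(a),0]);ez=np.array([0,0,1.])
    up=(-ex+ez)/2**.5;nn=(ex+ez)/2**.5;S=O-.06*ex+.085*ez
    # plane (X-S).nn=n
    t=(n-(c-S)@nn)/(d@nn);X=c+t*d;return X, (X-S)@up,(X-O)@ey
for nm,u,v,n in [("rod",92,50,-.004),("rod",203,47,-.004),("rod",325,47,-.004),("rod",678,43,-.004),("fin",35,48,.016),("fin",268,47,.016),("fin",735,42,.016),("fin",500,43,.016),("lidtop",384,128,.042),("lidbot",384,277,.042),("boxtop",384,70,0.0)]: print(nm,[np.round(x,4) for x in f(u,v,n)])
```

```text
rod [array([ 0.3788, -0.1796,  0.1528]), np.float64(0.0999), np.float64(-0.122)]
rod [array([ 0.4257, -0.1785,  0.1535]), np.float64(0.1008), np.float64(-0.0751)]
rod [array([ 0.4769, -0.1785,  0.153 ]), np.float64(0.1002), np.float64(-0.024)]
rod [array([ 0.6246, -0.177 ,  0.1533]), np.float64(0.1005), np.float64(0.1238)]
fin [array([ 0.3646, -0.182 ,  0.1788]), np.float64(0.1166), np.float64(-0.1363)]
fin [array([ 0.4556, -0.1816,  0.1784]), np.float64(0.1161), np.float64(-0.0453)]
fin [array([ 0.6376, -0.1799,  0.1785]), np.float64(0.1163), np.float64(0.1367)]
fin [array([ 0.5461, -0.1803,  0.179 ]), np.float64(0.1169), np.float64(0.0452)]
lidtop [array([ 0.501 , -0.2123,  0.1841]), np.float64(0.0982), np.float64(-0.0001)]
lidbot [array([ 0.5035, -0.2807,  0.1157]), np.float64(0.0014), np.float64(0.0017)]
boxtop [array([ 0.5018, -0.1873,  0.1497]), np.float64(0.0915), np.float64(0.0009)]
```

```bash
cat >> h.py <<'E'
O=np.array([.502,-.312,0]);_a=np.deg2rad(.5)
EY=np.array([np.cos(_a),np.sin(_a),0]);EX=np.array([np.sin(_a),-np.cos(_a),0]);EZ=np.array([0,0,1.])
UP=(-EX+EZ)/2**.5;NN=(EX+EZ)/2**.5;S0=O-.06*EX+.085*EZ
BAY={1:.1,2:0.,3:-.1}
def rk(x,y,z): return O+x*EX+y*EY+z*EZ
def sl(s,b,n): return S0+BAY[b]*EY+s*UP+n*NN
PC=np.array([.4482,.0366]);PA=np.deg2rad(37.4);PD=np.array([np.cos(PA),np.sin(PA),0])
G=.038
def stackp(z): return np.r_[PC,z]+G*PD
DN=np.array([0,0,-1.])
E
python3 - <<'E'
from h import *
ik=lambda P,q:(lambda s:None if s is None else np.round(s,2))(bot.inverse_kinematics(P,q))
for sg in (1,-1):
    print("stack",sg,ik(stackp(.3),Q(sg*PD,DN)),ik(stackp(.09),Q(sg*PD,DN)),ik(stackp(.04),Q(sg*PD,DN)))
    for b in BAY: print(b,ik(rk(.038,BAY[b],.026),Q(sg*EX,DN)),ik(rk(.12,BAY[b],.026),Q(sg*EX,DN)),ik(rk(.12,BAY[b],.28),Q(sg*EX,DN)))
for b in BAY:
  for sg in (1,-1): print("mould",b,sg,ik(sl(.041,b,.021),Q(sg*EY,-UP)),ik(sl(.20,b,.021),Q(sg*EY,-UP)),ik(sl(.041,b,.021)+[0,0,.12],Q(sg*EY,-UP)))
_,p,q=load("w2");print(onz("wrist",(405,197),.042,p,q),onz("wrist",(435,236),.042,p,q))
E
```

```text
stack 1 [ 0.02  0.1  -0.26  1.86  0.03  1.19 -1.16] [-0.02  0.34 -0.22  2.1   0.11  0.71 -1.24] [-0.04  0.43 -0.2   2.13  0.15  0.6  -1.27]
1 [ 0.25  0.72  0.32  1.65 -0.29  0.82 -2.44] [ 0.34  0.79  0.36  1.52 -0.33  0.89 -2.32] [ 0.34  0.56  0.37  1.29 -0.2   1.32 -2.42]
2 [ 0.33  0.61  0.28  1.86 -0.25  0.71 -2.38] [ 0.41  0.68  0.34  1.73 -0.3   0.78 -2.24] [ 0.41  0.42  0.34  1.51 -0.14  1.24 -2.37]
3 [ 0.45  0.51  0.25  2.05 -0.21  0.61 -2.3 ] [ 0.52  0.59  0.31  1.91 -0.27  0.68 -2.14] [ 0.5   0.29  0.31  1.68 -0.09  1.19 -2.29]
stack -1 [ 0.19  0.11 -0.44  1.85  0.05  1.19  1.96] [ 0.16  0.37 -0.45  2.09  0.24  0.73  1.78] [ 0.13  0.45 -0.43  2.12  0.31  0.62  1.71]
1 [ 0.46  0.7   0.    1.63 -0.    0.81  0.47] [ 0.53  0.76  0.05  1.51 -0.04  0.87  0.6 ] [ 0.52  0.55  0.07  1.28 -0.04  1.32  0.6 ]
2 [ 0.53  0.59  0.02  1.85 -0.01  0.7   0.56] [ 0.6   0.66  0.06  1.72 -0.06  0.77  0.7 ] [ 0.59  0.41  0.09  1.5  -0.04  1.24  0.68]
3 [ 0.6   0.5   0.05  2.04 -0.04  0.61  0.69] [ 0.67  0.57  0.11  1.9  -0.1   0.67  0.84] [ 0.66  0.29  0.12  1.67 -0.04  1.19  0.79]
mould 1 1 [-0.0
[... 215 characters left out ...]
.38  0.88] [ 0.16  0.43 -0.27  1.78  0.96  1.25  1.02]
mould 2 1 [ 0.04  0.45 -0.12  2.1   1.07  1.01 -2.42] [ 0.    0.3  -0.34  1.99  0.87  1.32 -2.32] [ 0.15  0.27 -0.24  2.    0.95  1.18 -2.17]
mould 2 -1 [ 0.11  0.45 -0.2   2.1   1.09  1.04  0.7 ] [ 0.04  0.31 -0.38  1.99  0.88  1.33  0.81] [ 0.18  0.27 -0.27  2.    0.95  1.18  0.96]
mould 3 1 [ 0.25  0.35 -0.36  2.31  1.15  1.04 -2.56] [ 0.17  0.17 -0.56  2.18  0.84  1.31 -2.4 ] [ 0.36  0.13 -0.45  2.2   0.95  1.15 -2.21]
mould 3 -1 [ 0.12  0.33 -0.22  2.31  1.13  0.99  0.6 ] [ 0.04  0.15 -0.41  2.19  0.82  1.29  0.76] [ 0.2   0.11 -0.28  2.21  0.93  1.13  0.94]
[ 0.67146391 -0.33007049  0.042     ] [ 0.72277537 -0.39115781  0.042     ]
```

```bash
cat >> h.py <<'E'
def grab_pan(k):   # k = number of pans already taken
    z=.0925-.016*k; q=Q(-PD,DN)
    bot.move_gripper(1.0); bot.move_ptp(stackp(z+.08),q); bot.move_l(stackp(z),velocity=.12)
    bot.move_gripper(0.0); g=bot.get_finger_gap()
    bot.move_l(stackp(z+.06),velocity=.08); bot.move_l(stackp(.30),velocity=.3)
    return g
def put_pan(b,xc=0.0,xs=.085):
    q=Q(-EX,DN);y=BAY[b]
    bot.move_ptp(rk(xs+G,y,.30),q); bot.move_l(rk(xs+G,y,.05),velocity=.25)
    hit=bot.move_l(rk(xs+G,y,.0275),velocity=.05,stop_force=6); z=bot.get_position()[2]
    bot.move_l(rk(xc+G,y,z+.0015),velocity=.1); 
    return hit,z
def leave_pan(b,xc=0.0):
    bot.move_gripper(.87); bot.move_l(rk(xc+G,BAY[b],.06),velocity=.1); bot.move_l(rk(xc+G+.06,BAY[b],.28),velocity=.3)
E
python3 - <<'E'
from h import *
print(bot.get_clock(),grab_pan(0),bot.get_clock(),bot.get_wrist_force())
cap("wrist","w3");cap("top","t3")
E
```

```text
9.675 0.7324372986509816 14.425 [ 0.04871063  0.0869731  -1.88424318]
```

View pics/w3.png

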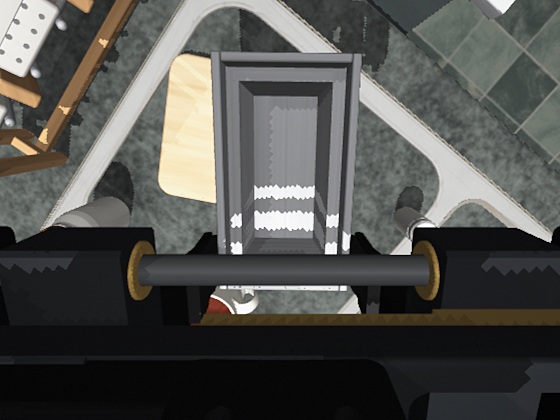

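View pics/t3.png

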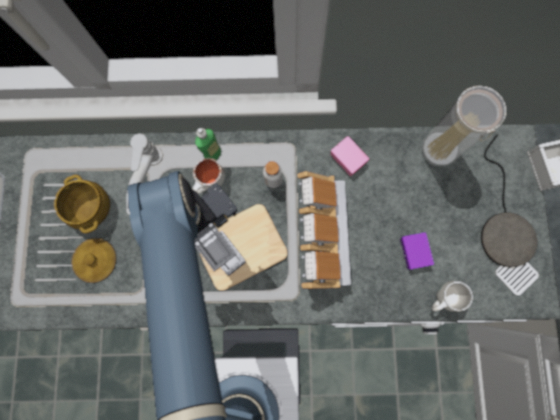

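Run:
```python
from h import *
im,_,_=cap("scene","s3"); print([proj("scene",X) for X in (stackp(.3),stackp(.09))])
cv2.imwrite("pics/s3c.png",cv2.resize(im[150:340,180:420],None,fx=3,fy=3))
```

```text
[array([225.29149766, 200.81026994]), array([232.08615287, 272.57867801])]
```

View pics/s3c.png

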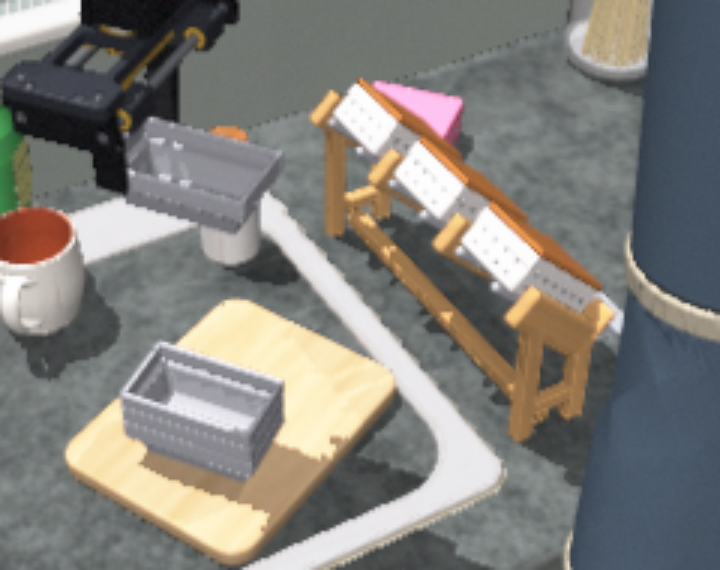

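Run:
```python
from h import *
print(put_pan(1),bot.get_clock(),bot.get_position(),bot.get_wrist_force())
cap("wrist","w4")
leave_pan(1); print(bot.get_clock()); cap("top","t4");cap("wrist","w5")
```

```text
(True, np.float64(0.026831665956916155)) 19.05 [ 0.60201589 -0.3500562   0.02824608] [-0.43563859 -0.78725696 -0.93797293]
21.0333
```

View pics/w5.png

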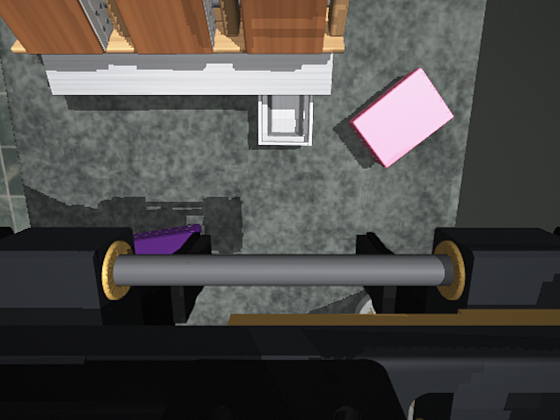

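View pics/t4.png

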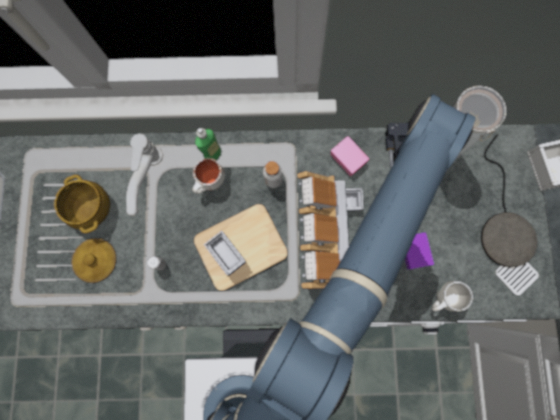

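Run:
```python
from h import *
_,p,q=load("w5")
for uv in [(259,146),(312,145)]:
    X=onz("wrist",uv,.04,p,q)-O; print((X@EX).round(4),(X@EY).round(4))
print(grab_pan(1),put_pan(2));leave_pan(2);cap("wrist","w6");print(bot.get_clock())
```

```text
0.0569 0.0698
0.0556 0.133
0.7317498105658561 (True, np.float64(0.02684642073784712))
32.8667
```

View pics/w6.png

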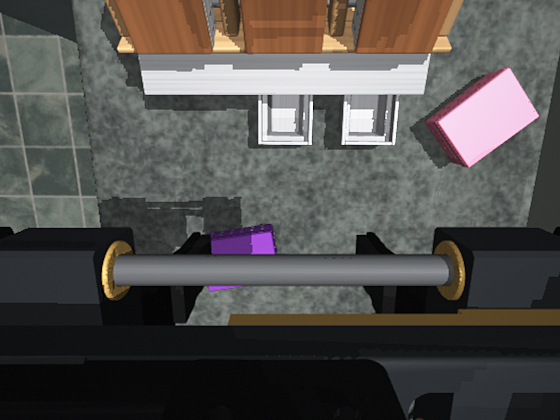

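Two pans stand in place (outer rims at (285,145) and (370,145)); the first measures x≈+1 mm, y≈+101 mm. Third pan next.

Run:
```python
from h import *
print(grab_pan(2),put_pan(3));leave_pan(3);cap("wrist","w7");print(bot.get_clock())
cap("top","t7")
```

```text
0.7336878287270285 (True, np.float64(0.026908487705248528))
44.6333
```

View pics/w7.png

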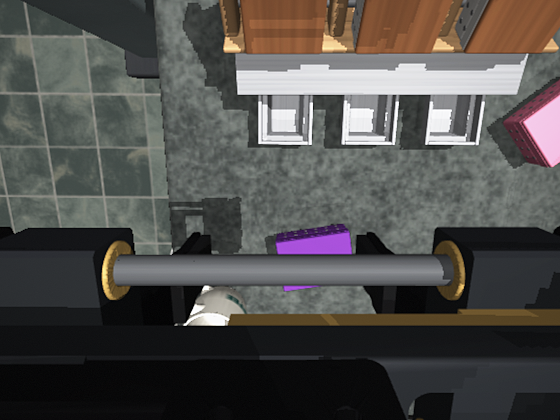

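View pics/t7.png

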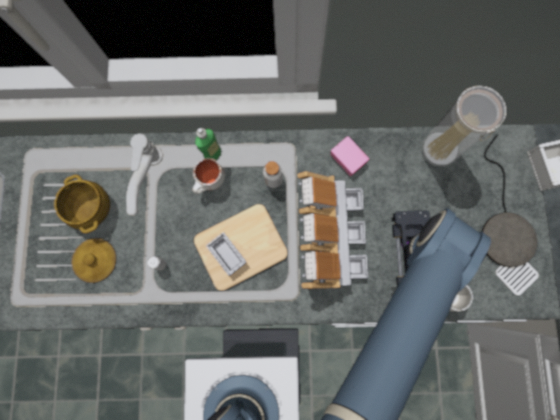

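```bash
cat >> h.py <<'E'
SG=.041; NB=.0225
def approach(b):
    q=Q(-EY,-UP)
    bot.move_gripper(1.0)
    bot.move_ptp(sl(.17,b,.021)+.10*EZ,q)
    bot.move_l(sl(.17,b,NB),q,velocity=.25)
    return bot.move_l(sl(SG,b,NB),velocity=.12,stop_force=12)
def pinch():
    bot.move_gripper(0.0); return bot.get_finger_gap(),bot.get_wrist_force()
def lift(b):
    bot.move_l(sl(SG+.002,b,NB+.012),velocity=.04)
    bot.move_l(sl(SG,b,NB)+.13*EZ,velocity=.15)
def roll(b):
    bot.move_ptp(sl(SG,b,NB)+.13*EZ,Q(EY,-UP))
def lower(b):
    bot.move_l(sl(SG+.004,b,NB+.015),velocity=.15)
    return bot.move_l(sl(SG+.003,b,.0215),velocity=.03,stop_force=8)
def release(b):
    p=np.array(bot.get_position())
    bot.move_gripper(.72); bot.move_l(p+.13*UP,velocity=.12)
E
python3 - <<'E'
from h import *
p=bot.get_position(); bot.move_l((p[0],p[1],.38),velocity=.3)
print(approach(2),bot.get_clock(),bot.get_position()-sl(SG,2,NB))
cap("scene","s8");cap("top","t8")
E
```

```text
False 48.6333 [0.00061246 0.00066389 0.00044239]
```

Run:
```python
import cv2
im=cv2.imread("pics/s8.png"); cv2.imwrite("pics/s8c.png",cv2.resize(im[150:340,230:430],None,fx=3,fy=3))
im=cv2.imread("pics/t8.png"); cv2.imwrite("pics/t8c.png",cv2.resize(im[150:310,230:400],None,fx=3.5,fy=3.5))
```

```text
(no output)
```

View pics/s8c.png

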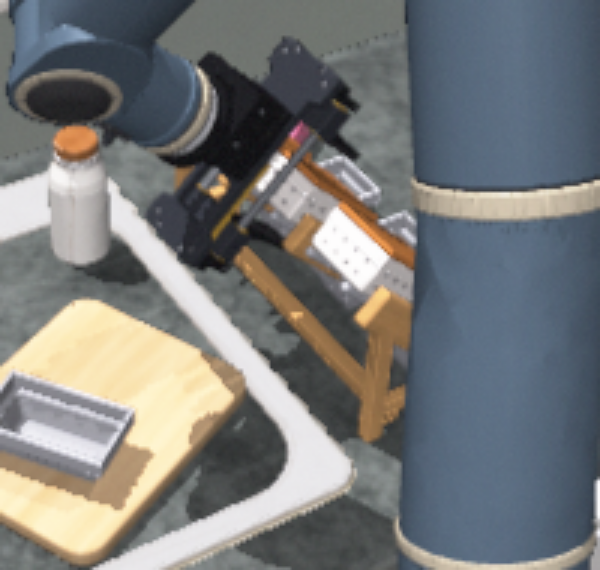

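View pics/t8c.png

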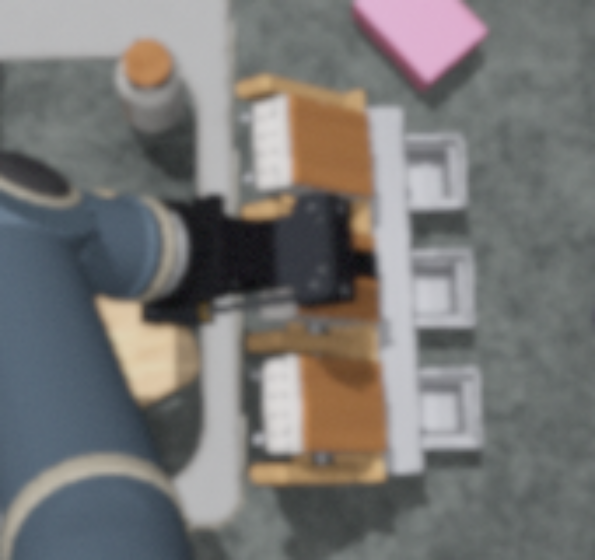

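Run:
```python
from h import *
print(pinch()); 
lift(2); print(bot.get_clock(),bot.get_wrist_force(),bot.get_finger_gap())
cap("scene","s9");im,_,_=cap("wrist","w9")
im=cv2.imread("pics/s9.png"); cv2.imwrite("pics/s9c.png",cv2.resize(im[100:340,230:430],None,fx=3,fy=2.5))
```

```text
(0.47941496061664607, array([-0.41753581,  3.1827294 , -2.97273471]))
50.95 [-0.1401048   0.39501261 -2.74135224] 0.47952717995801664
```

View pics/s9c.png

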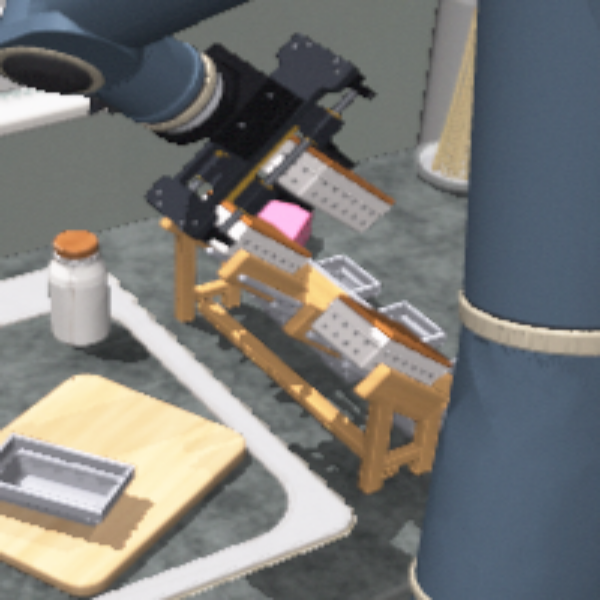

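Run:
```python
from h import *
roll(2); print(bot.get_clock(),bot.get_finger_gap(),bot.get_joints(),bot.get_position()-sl(SG,2,NB)-.13*EZ)
cap("scene","s10")
print(lower(2),bot.get_position()-sl(SG+.003,2,.0215),bot.get_wrist_force(),bot.get_clock())
im,_,_=cap("scene","s11"); cv2.imwrite("pics/s11c.png",np.hstack([cv2.resize(cv2.imread(f"pics/{n}.png")[100:340,250:430],None,fx=2.2,fy=2.2) for n in ("s10","s11")]))
```

```text
53.6667 0.47881367233449196 [ 0.17711827  0.26011708 -0.26917169  1.99186518  0.94165132  1.19407301
 -2.15175534] [-3.53593555e-05 -7.45509838e-06 -8.02822331e-05]
False [ 1.16439681e-05  3.30209619e-05 -8.78868732e-05] [-0.15223221 -0.23067868 -2.34345735] 55.325
```

View pics/s11c.png

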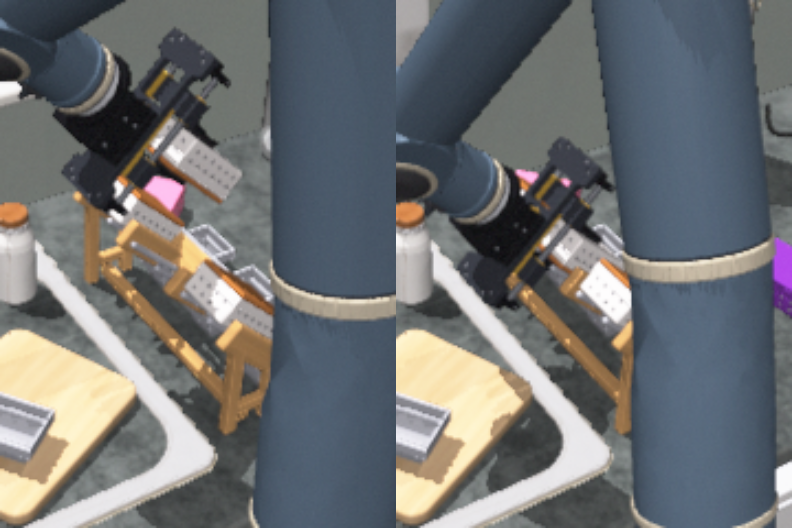

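Run:
```python
from h import *
print(bot.move_l(sl(SG+.003,2,.0165),velocity=.02,stop_force=4)); d=bot.get_position()-S0; print("n",d@NN,"s",d@UP,bot.get_wrist_force())
release(2); print(bot.get_clock())
cap("wrist","w12");cap("top","t12");im,_,_=cap("scene","s12"); cv2.imwrite("pics/s12c.png",cv2.resize(im[100:340,230:430],None,fx=3,fy=2.5))
```

```text
True
n 0.02073375874100984 s 0.043641620689723805 [ 1.13762276 -1.9811903   3.24052125]
57.5167
```

View pics/s12c.png

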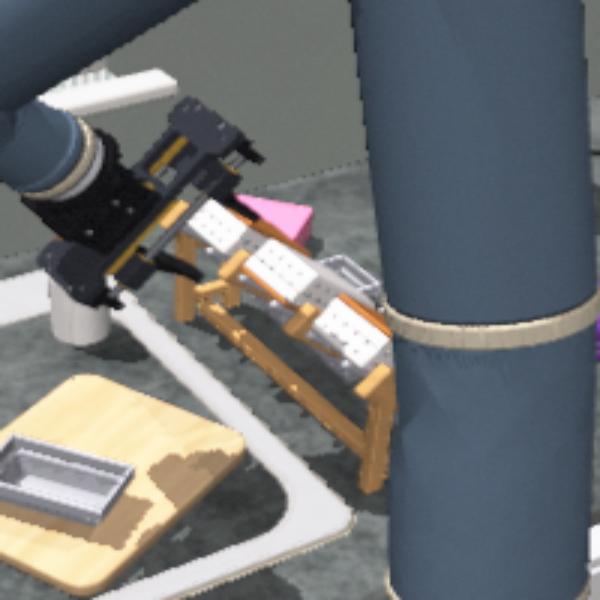

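View pics/w12.png

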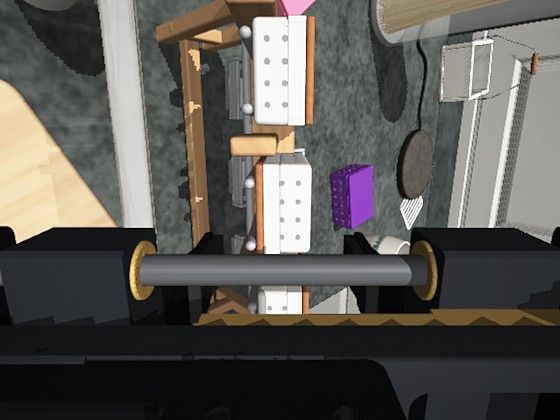

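```bash
cat >> h.py <<'E'
def lower2(b):
    bot.move_l(sl(SG+.004,b,NB+.015),velocity=.15)
    bot.move_l(sl(SG+.003,b,.0225),velocity=.04)
    h=bot.move_l(sl(SG+.003,b,.0165),velocity=.02,stop_force=4)
    d=bot.get_position()-S0; return h,d@NN,d@UP,bot.get_wrist_force()
def turn(b):
    bot.move_l(np.array(bot.get_position())+.12*EZ,velocity=.3)
    print(approach(b),bot.get_position()-sl(SG,b,NB),bot.get_wrist_force())
    g=pinch();print(g)
    if not .46<g[0]<.50: print("BAD GAP");return
    lift(b);print(bot.get_finger_gap(),bot.get_wrist_force(),bot.get_clock())
    roll(b);print(bot.get_finger_gap(),bot.get_clock())
    print(lower2(b))
E
python3 - <<'E'
from h import *
turn(3);print(bot.get_clock())
cap("top","t13")
E
```

```text
False [0.00052088 0.00040668 0.00037419] [0.4233927  0.3285002  0.48565405]
(0.47807766745890895, array([ 0.54455475,  2.9736438 , -2.30932295]))
0.47787750310254845 [-0.20007709 -0.27573123 -3.11670761] 65.5417
0.4768089093193619 68.1833
(True, np.float64(0.020769256738261004), np.float64(0.04382072299013881), array([ 0.20724798, -1.42489081,  3.81807026]))
69.8833
```

View pics/t13.png

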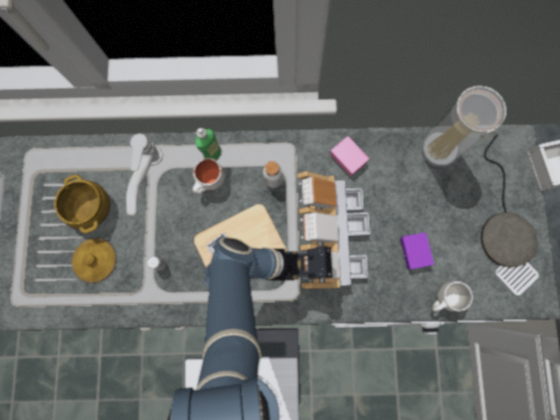

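Run:
```python
from h import *
release(3); im,_,_=cap("scene","s14");im,_,_=cap("wrist","w14")
turn(1);print(bot.get_clock())
im,_,_=cap("top","t14")
cv2.imwrite("pics/t14c.png",cv2.resize(im[130:310,230:400],None,fx=3.5,fy=3.3))
```

```text
False [0.00068848 0.0009135  0.00058343] [ 0.25442663 -0.66292354  0.34176675]
(0.48080859870488807, array([ 0.35097439,  2.44208139, -1.71442407]))
0.47935943578020623 [-0.43424611  0.5625386  -4.39920989] 79.8583
0.48103535972872186 82.4583
(True, np.float64(0.02069467530396198), np.float64(0.04356548759066069), array([ 1.04075174, -1.20511247,  2.36145729]))
84.1667
```

View pics/t14c.png

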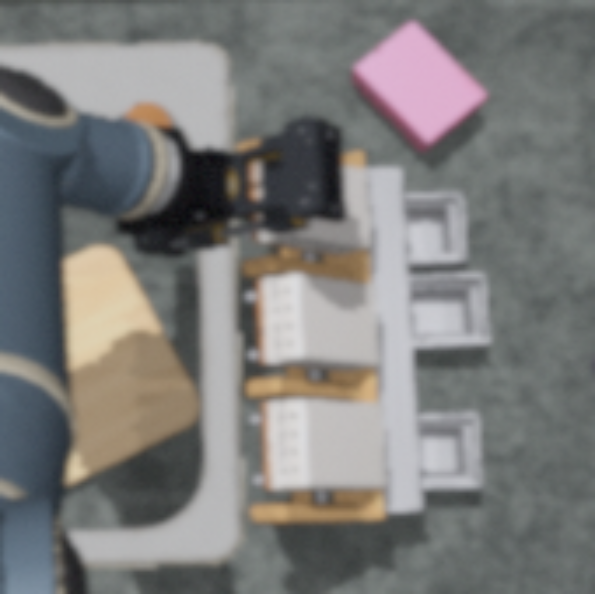

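Run:
```python
from h import *
release(1); bot.move_l(np.array(bot.get_position())+.14*EZ,velocity=.3)
cap("wrist","w15")
bot.move_ptp(rk(.05,0,.38),Q(-EX,DN))
bot.move_gripper(1.0)
bot.move_ptp(rk(.098,0,.28),Q(-EX,DN)); cap("wrist","w16");print(bot.get_clock())
im,p,q=load("w16"); cv2.imwrite("pics/w16c.png",cv2.resize(im[0:200,120:440],None,fx=2.5,fy=2.5,interpolation=cv2.INTER_NEAREST))
```

```text
90.3083
```

View pics/w16c.png

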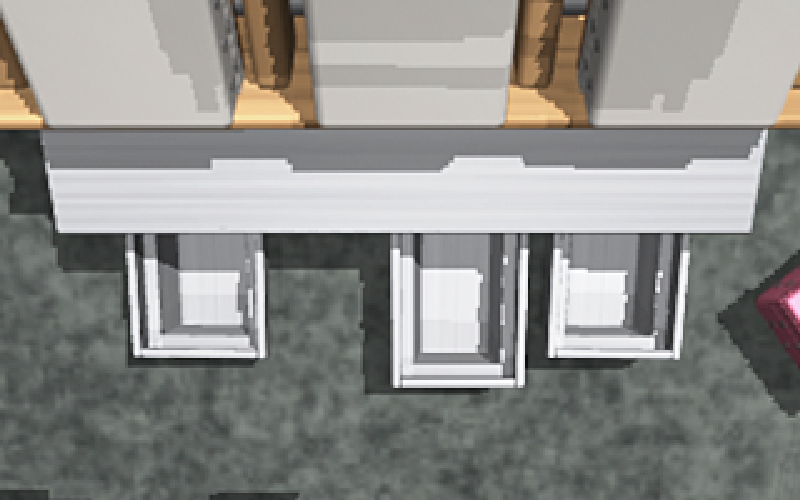

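View pics/w15.png

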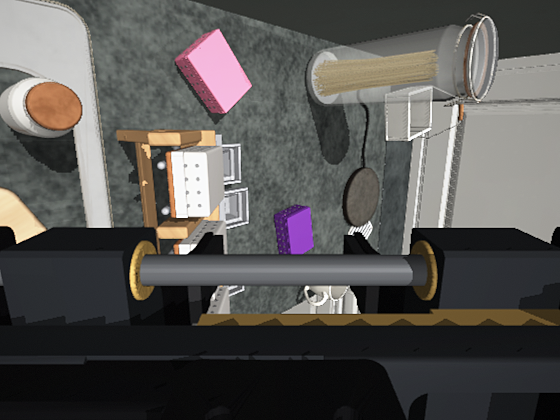

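Run:
```python
from h import *
_,p,q=load("w16")
for uv in [(133,357),(264,357),(393,388),(524,387),(549,357),(682,357)]:
    X=onz("wrist",(120+uv[0]/2.5,uv[1]/2.5),.04,p,q)-O; print(uv,(X@EX).round(4),(X@EY).round(4))
```

```text
(133, 357) 0.0555 -0.1303
(264, 357) 0.0555 -0.0674
(393, 388) 0.0703 -0.0055
(524, 387) 0.0698 0.0579
(549, 357) 0.0555 0.0694
(682, 357) 0.0555 0.1333
```

Run:
```python
from h import *
q=Q(-EX,DN)
bot.move_gripper(0.0)
bot.move_l(rk(.032,.026,.15),q,velocity=.2); print(bot.move_l(rk(.032,.026,.028),velocity=.1,stop_force=8),bot.get_position()[2])
bot.move_l(rk(.032,-.0105,.028),velocity=.05); bot.move_l(rk(.032,-.006,.028),velocity=.05)
bot.move_l(rk(.032,-.006,.15),velocity=.2); bot.move_l(rk(.098,0,.28),velocity=.3)
bot.move_gripper(.87)
cap("wrist","w17");print(bot.get_clock())
im,p,q=load("w17"); cv2.imwrite("pics/w17c.png",cv2.resize(im[0:200,120:440],None,fx=2.5,fy=2.5,interpolation=cv2.INTER_NEAREST))
```

```text
False 0.028727584045797668
98.0417
```

View pics/w17c.png

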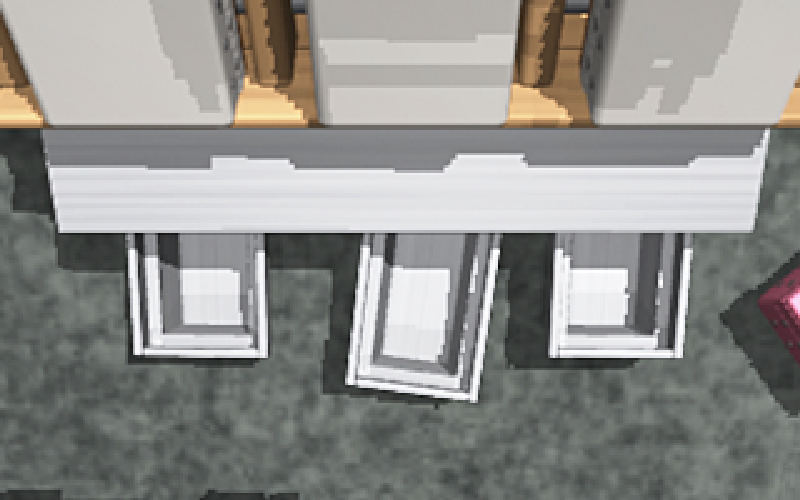

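Run:
```python
from h import *
_,p,q=load("w17")
L,Rr=[onz("wrist",(120+u/2.5,v/2.5),.04,p,q) for u,v in [(348,384),(475,402)]]
e=(Rr-L);print(np.linalg.norm(e));e/=np.linalg.norm(e)
out=np.cross(e,EZ); out=out if out@EX>0 else -out
c=(L+Rr)/2-.055*out; g=c+G*out; r=c-O; print("centre",r@EX,r@EY,"ang",np.degrees(np.arctan2(out@EY,out@EX)))
qq=Q(-out,DN)
P=lambda z:np.r_[g[:2],z]
bot.move_ptp(P(.12),qq); print(bot.move_l(P(.027),velocity=.1,stop_force=8),bot.get_position()[2])
bot.move_gripper(0); print(bot.get_finger_gap())
bot.move_l(P(.0285),velocity=.03)
bot.move_l(rk(.0+G,0,.0285),Q(-EX,DN),velocity=.05)
bot.move_l(rk(.0+G,0,.0265),velocity=.03,stop_force=4)
leave_pan(2)
bot.move_l(rk(.098,0,.28),velocity=.3)
cap("wrist","w18");cap("top","t18");print(bot.get_clock())
im,p,q=load("w18"); cv2.imwrite("pics/w18c.png",cv2.resize(im[0:200,120:440],None,fx=2.5,fy=2.5,interpolation=cv2.INTER_NEAREST))
```

```text
0.062129841216821774
centre 0.018520376659695 0.010494716592321344 ang -8.003762579049653
False 0.02769566803602082
0.7295138043614121
103.5417
```

View pics/w18c.png

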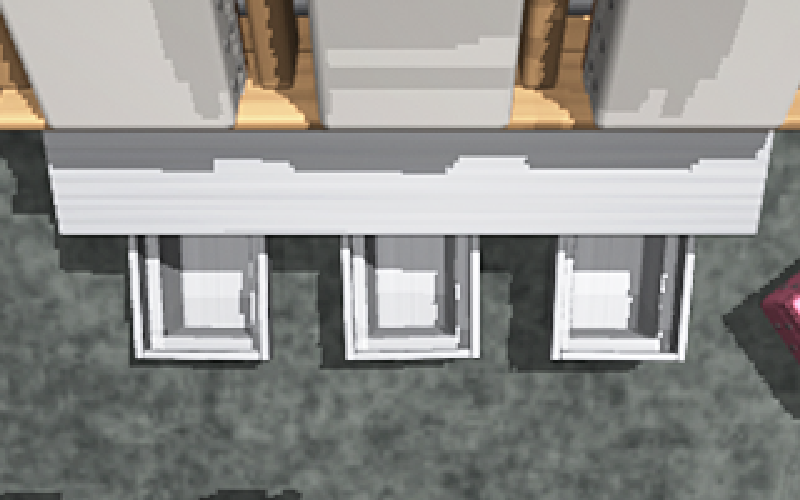

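View pics/t18.png

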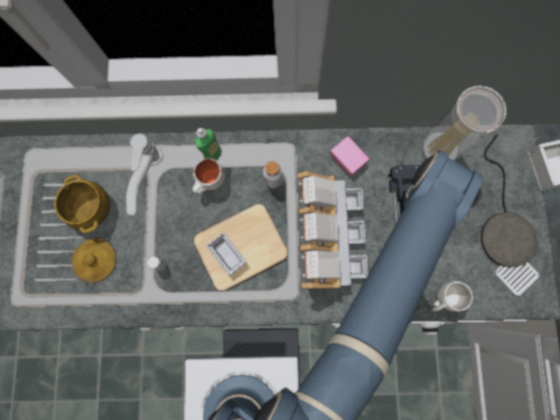

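Run:
```python
from h import *
bot.move_ptp((0.49,-.29,.36),Q([0,1,0],[0,0,-1])); im,p,q=cap("wrist","w19"); print(bot.get_clock(),p)
a,_,_=load("w2")
cv2.imwrite("pics/w19c.png",np.vstack([cv2.resize(x[60:205,140:450],None,fx=2,fy=2,interpolation=cv2.INTER_NEAREST) for x in (a,im)]))
```

```text
104.225 [ 0.4896307  -0.29055929  0.36000617]
```

View pics/w19c.png

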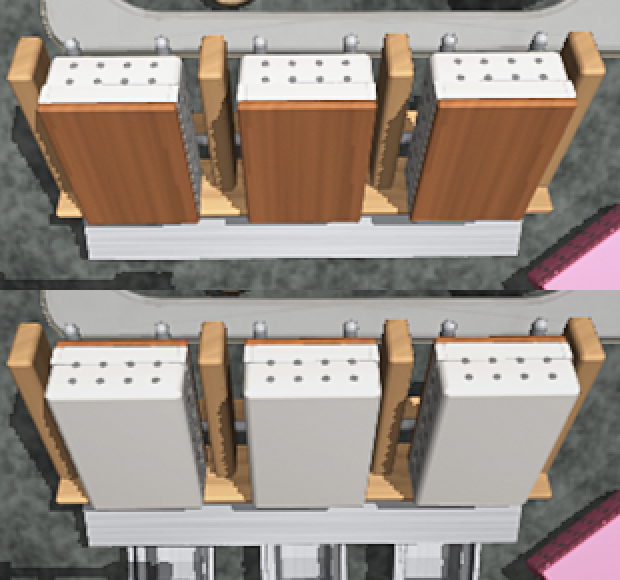

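Run:
```python
from h import *
for uv in [(345,358),(479,357)]:
    _,p,q=load("w18"); X=onz("wrist",(120+uv[0]/2.5,uv[1]/2.5),.04,p,q)-O; print(X@EX,X@EY)
bot.sign_off(); print(bot.get_clock())
```

```text
0.05500479098646755 -0.029932606866039414
0.05446674070911284 0.034048451730353084
the job is handed in; nothing more can be done
the job is handed in; nothing more can be done
```

I handed the job in at about 104 s of the 210 s allowed. The sign-off gives no verdict, so what follows is from my own camera checks.

- **Pans:** I lifted three pans one at a time off the stack and slid one under the lip in bays 1, 2 and 3. The fourth stayed on the board.
- **Moulds:** I pinched each mould lid-to-base from the high end, lifted it, rolled it 180° about its length and lowered it lid-down to contact. The finger gap stayed at 41.5–41.8 mm on all three, so the lids stayed shut during the turn.
- **Knocked pan:** While I was turning the moulds, the bay 2 pan was knocked about 15 mm out and 26 mm sideways. My first push to mend it left it twisted by 8°, so I gripped it, squared it up and put it back.

**Last checks:**
- **Pans:** The pans' centres are within about 2 mm of where I aimed, at the lip edge and at the bay centre.
- **Moulds:** In the close picture all three moulds lie lid-down at the stop, with their upper edges within about 2 mm of where they were before turning, and sideways shifts of up to about 4 mm.
- **Other objects:** The salt, mug and vinegar look unmoved in the top view.
- **Disagreements:** No final check failed or disagreed. I judged the lid closure after release only from the pictures.

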